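# Hardness check of a cured resin sample

## Task

Gently set the grey sample pot of cured resin upright in the middle of the ring on the round metal test base and let go of it; then take the green hardness tester out of its black stand and hold it upright with its brass tip on the red dot on the resin, pressing only lightly, so that the sprung tip is about half pushed in (never hard, never to its stop). Finish while still holding the tester there on the dot, and leave the roll and the key case where they are.

Things in the scene. Friction and masses are not known exactly. Their poses are not given: they have to be found in the camera images.
- pot_center (a point): Sample pot: straight round grey plastic cup, 50 mm diameter, 48 mm high, about 0.13 kg, standing on the bench, filled with orange-yellow cured (solid) resin to 44 mm above its underside; the rim stands 4 mm above the resin. This point is on its axis, half-way up (24 mm above its underside). z is up the pot's axis, x points from the axis to the red dot.
- pot: The same pot; origin at the centre of its underside, axes as above.
- pot_spot (a point): Centre of the red dot (10 mm diameter) on the resin surface, 10 mm off the pot's axis towards the pot's +x, 44 mm above the pot's underside. The three tiny black pinpricks are old marks, not the target.
- pad_center (a point): Centre of the top face of the test base (pot, base and stand may swap places), a fixed round metal disc of 90 mm diameter and 12 mm height with a blue ring printed on its top (ring 66 mm inner, 74 mm outer diameter). The top face is flat, 12 mm above the bench.
- test_base: The same test base, origin at the centre of its underside on the bench; z up.
- stand_mouth (a point): Centre of the mouth of the stand's hole: a fixed black block, 56 x 56 mm, 50 mm high, with an upright 19 mm hole right through; this point is at its top face.
- stand: The same block, origin at the centre of its underside on the bench. Arms take care: storage bins hang over the bench from 0.41 m height up, beyond x = 0.61 and left of y = -0.02, and a rail runs along x at y = 0.22 to 0.25, 0.51 m up.
- tester_grip (a point): Hardness tester, upright in the stand, about 0.13 kg: flat-sided green body 26 mm (its x) by 18 mm (its y) by 70 mm high; grip it across the 18 mm (along its y). This point is the centre of that green part, 35 mm below its top (a black button stands 2 mm higher), 41 mm above the collar's underside, 81 mm above the end of the tip when the tip is out. z is up along the tester.
- tester: The same tester; origin on its axis at the underside of its round aluminium collar (32 mm diameter, 6 mm high, below the green body), which rests on the stand. Below it a steel nose (14 mm diameter, 30 mm long) and the brass tip, reaching 10 mm further. Axes as above; upright means z vertical.
- tester_point (a point): The end of the tester's brass tip (5 mm diameter, rounded), on the tester's axis.
- tip (a joint): Travel of the sprung tip into the tester: 0 = fully out, 0.008 m = at its stop. Its spring begins to yield at about 1 N and takes 0.5 N more per mm (3 N at half travel, 5 N at the stop).
- ribbon_center (a point): Bystander: black upright ribbon roll, 42 mm diameter, 76 mm high, loose; this point is on its axis half-way up.
- hex_center (a point): Bystander: yellow key case, 22 x 92 x 24 mm, lying loose; this point is its centre.
There are look-alikes about, which are no part of the job. What is shaped like the pot but turquoise is not meant. Leave any purple look-alike of the stand alone.

How it is judged:
By the outcome, as a careful person would: the job done as asked, in the order asked, and still so for the second after the job is handed in, while the arm keeps its last pose, push and grip.
It also fails if it takes over 58 s, if anything falls off the work surface, if the arm or the gripper's body presses on something with over 40 N, if the wrist force passes 120 N, or if a joint passes its speed limit or range.

## Robot

A 6-joint arm with a two-finger parallel gripper is mounted at the origin on a cart in front of the work surface, level with it; the furniture and walls round the work are solid. World frame = base frame: x ahead of the robot, y to its left, z up, the work surface at z = 0. Lengths are in m, angles in rad, forces in N, time in s.
With the tool pointing down it reaches from about 0.275 to 0.875 m from the base axis. Payload 12.5 kg.
Tool frame: the origin (TCP) lies at the very end of the fingers, on their centre line; the grasp point (between the pads) lies 19 mm behind it; y points along the fingers, x is the direction in which the jaws open and shut, and the axes are right-handed (so a half turn about y gives the same grasp; the last joint's range is limited). The gripper opens to 85 mm and grips with 20 to 120 N. Pads are 22 mm wide; open, the fingers measure 114 mm over their backs; the gripper's body (76 mm by 85 mm) begins 54 mm behind the grasp point. The pads swing forward as they close: fully open they stand 13 mm farther back than shut.
Start: joints at [1.247, 0.351, 1.652, -0, 1.139, -0.085], TCP at [0.13, 0.534, 0.231] pointing down, gripper open.
Joint ranges: [-2.75, 2.75], [-0.79, 2.1], [0.01, 2.65], [-1.57, 4.71], [0.07, 3.14], [-2.87, 2.87]. Speed limits (rad/s): [2.22, 2.22, 2.79, 3.14, 3.14, 3.14].

## Interface

Orientations are given as a unit quaternion [w, x, y, z].
In Python, from bench import ctrl gives the robot as it stands.
- The arm moves only by the tool drive_tool, never from a script. Its argument "steps" is a list of rows, each an object with "translation": the shift along the world's x, y, z as a fraction of full scale, a list of three; "rot": the turn, a rotation vector about the world's x, y, z as a fraction of full scale, a list of three; "hand": the gripper's target within -1 to 1 (fully open at 1, half-way at 0, shut at -1). In form: [{"translation": [dx, dy, dz], "rot": [rx, ry, rz], "hand": hand}, ...]. A call has 1 to 20 rows; each row is the pose to reach, as a shift and turn from the pose commanded when the call began, turning the shorter way round; what a row does not reach only later rows make up. Full scale, the value 1, is 200 mm for a shift and 360 degrees for a turn. A row lasts 1/8 s, in which the tool goes at most 62.5 mm and 10.7 degrees, less where a joint would pass 70% of its speed; a pose out of reach is approached as far as the arm can. A call with a number of a shift or a turn outside -1 to 1 is refused whole. A call with a gripper value outside its range is refused whole. The fingers move at their own pace and stop on an object; the grip force is fixed at half the most. Time passes only in rows, so rows that repeat a pose let the fingers close. It gives the time, the measured TCP pose, the force and the opening at its end, in the units of the state.
- ctrl.get_state(): the state, without advancing time (a new reading comes with each control period).
- ctrl.read_camera(name): name is "side" or "top"; returns (picture, depth): 400x640x3 uint8, blue, green, red; 400x640 float32, m along the optical axis (not along the pixel's ray), 0 where there is no reading.
- ctrl.camera_params(name): a dict with "mtx" (3x3 intrinsics, pixels), "R" (3x3) and "t" (3): a world point X has camera coordinates R X + t. Camera axes: x right, y down, z forward; pixel columns grow to the right and rows downward; lengths in m; the calibration is good to about 2 mm. A picture is of the moment at which its call begins. camera_params takes no time and is no camera call.
- ctrl.job_done(): hands the job in, once; it reports no verdict.
The state is a dict: "time": time; "qpos": joint angles; "dq": joint speeds; "tau": joint torques, N m; "eef_pos": TCP position; "ee_rot": TCP orientation; "contact_force": force on the tool from outside, world axes, zero at the start; "torque": the same for the moment, N m; "gripper_width": finger opening in m.
Only numpy, scipy, OpenCV 4.12 (cv2) and the standard library are available. Lean on these libraries where they do the work, as an engineer would, in place of code of your own. Each camera call takes 0.05 s, during which the arm holds its last target.

## Working session

There is one attempt and no reset: what is moved stays moved. The work goes in short steps, Python scripts to look and compute and a tool call to move; the robot and the scene stay as the last step left them, time stands still between calls to the robot, and variables do not carry over. Pictures are saved under pics/ and viewed, and the job is handed in when it is done.

Besides the shell and the picture viewer there is one more tool, called after "Call:" in YAML: its name, and indented under it one key for each argument. drive_tool: Moves the arm, as the interface text tells. Shift numbers are shares of 200 mm and turn numbers shares of 360 degrees, none past 1 either way. Its arguments: {"type":"object","properties":{"steps":{"type":"array"}},"required":["steps"]}

```bash
mkdir -p pics; ls
cat > h.py <<'E'
from bench import ctrl
import numpy as np, cv2
def snap(n,tag):
    im,d=ctrl.read_camera(n); cv2.imwrite(f'pics/{tag}.png',im); np.save(f'pics/{tag}.npy',d); return im,d
def unproj(n,u,v,z):
    p=ctrl.camera_params(n);R=np.array(p['R']);t=np.array(p['t']).ravel();K=np.array(p['mtx'])
    c=-R.T@t; r=R.T@np.linalg.inv(K)@np.array([u,v,1.]); return c+r*(z-c[2])/r[2]
def unprojd(n,u,v,d):
    p=ctrl.camera_params(n);R=np.array(p['R']);t=np.array(p['t']).ravel();K=np.array(p['mtx'])
    return R.T@(np.linalg.inv(K)@np.array([u,v,1.])*d-t)
def proj(n,X):
    p=ctrl.camera_params(n);R=np.array(p['R']);t=np.array(p['t']).ravel();K=np.array(p['mtx'])
    x=K@(R@np.array(X)+t); return x[:2]/x[2]
E
python3 - <<'E'
from h import *
snap('top','top0');snap('side','side0')
print(ctrl.get_state())
for n in('top','side'):
    p=ctrl.camera_params(n);print(n,p, -np.array(p['R']).T@np.array(p['t']).ravel())
E
```

```text
pics
{'time': 0.1, 'qpos': array([ 1.24740449e+00,  3.51160817e-01,  1.65234777e+00,  3.54709383e-05,
        1.13907235e+00, -8.45726035e-02]), 'dq': array([-0.00078661, -0.00109357, -0.00193116, -0.00138081,  0.00104607,
       -0.00084264]), 'tau': array([ 8.93983233e-04, -5.06830788e+01, -2.91875571e+01, -1.60493173e-04,
        2.66847645e-03,  1.73190955e-05]), 'eef_pos': array([0.12996726, 0.5341316 , 0.23082873]), 'ee_rot': array([-0.55582339,  0.55618815,  0.43657411, -0.43717061]), 'contact_force': array([ 0.11157895,  0.3848382 , -0.02365375]), 'torque': array([ 0.00740453, -0.00427446, -0.0045718 ]), 'gripper_width': 0.08545264543943745}
top {'mtx': array([[453.49589827,   0.        , 326.08545368],
       [  0.        , 453.49589827, 201.81555345],
       [  0.        ,   0.        ,   1.        ]]), 'R': array([[-3.47369699e-05, -9.99998603e-01,  1.67123504e-03],
       [-9.88093534e-01, -2.22803485e-04, -1.53854211e-01],
       [ 1.53854369e-01, -1.65668097e-03, -9.88092146e-01]]), 't': array([-0.17292418,  0.57343433,  1.00434977])} [ 0.41207715 -0.17113229  1.08090441]
side {'mtx': array([[462.27568885,   0.        , 324.09153639],
       [  0.        , 462.27568885, 194.08195174],
       [  0.        ,   0.        ,   1.        ]]), 'R': array([[ 0.99592515, -0.08983467,  0.00792706],
       [-0.05039797, -0.62729783, -0.77714701],
       [ 0.07478737,  0.77358074, -0.62926917]]), 't': array([-0.59437923,  0.01540308,  1.19700398])} [ 0.50321273 -0.96971277  0.76991984]
```

View pics/top0.png

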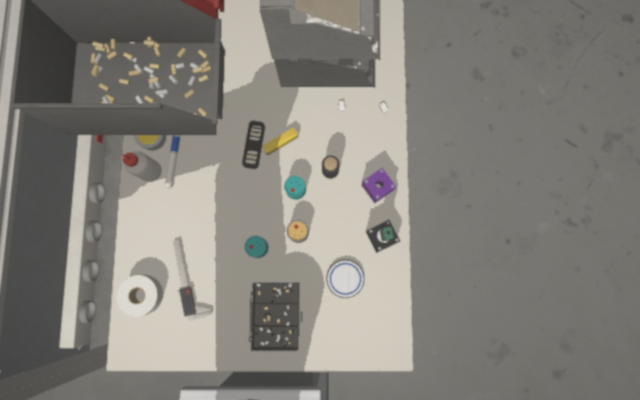

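View pics/side0.png

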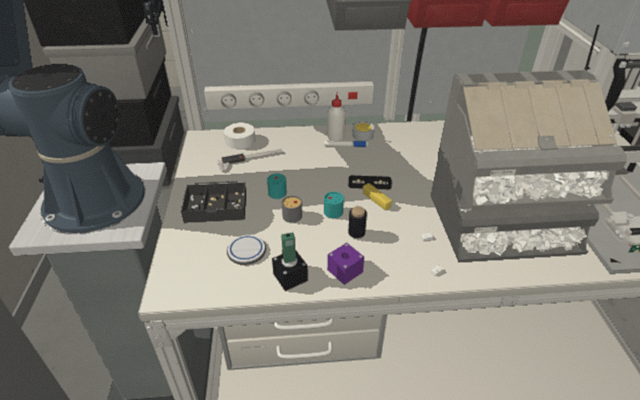

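The top view shows the pot (orange) at about (298,231), the base at (345,279), the stand with tester at (383,236), and the look-alikes: turquoise (295,187) and (256,246), purple (379,185). I'll enlarge it.

Run:
```python
import cv2
a=cv2.imread('pics/top0.png')[165:310,230:410]; cv2.imwrite('pics/t0c.png',cv2.resize(a,None,fx=4.4,fy=4,interpolation=cv2.INTER_CUBIC)[:, :800] if 0 else cv2.resize(a,None,fx=4,fy=4,interpolation=cv2.INTER_CUBIC))
a=cv2.imread('pics/side0.png')[175:295,210:375]; cv2.imwrite('pics/s0c.png',cv2.resize(a,None,fx=4.5,fy=4.5,interpolation=cv2.INTER_CUBIC))
```

```text
(no output)
```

View pics/t0c.png

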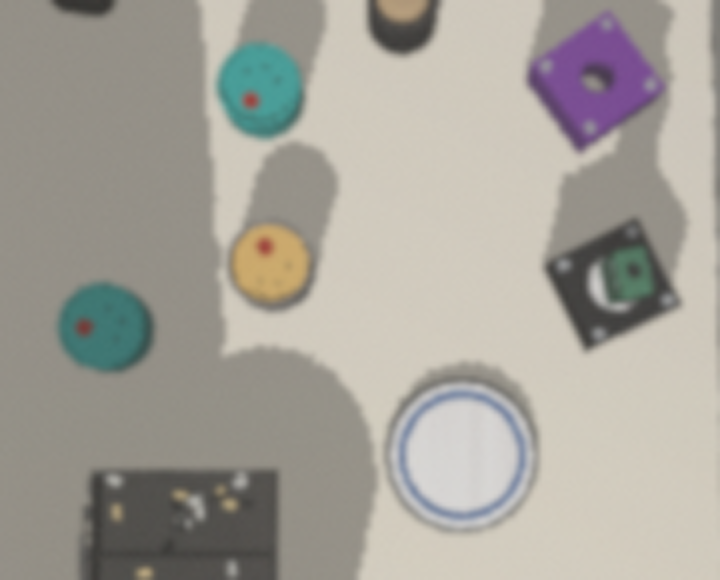

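View pics/s0c.png

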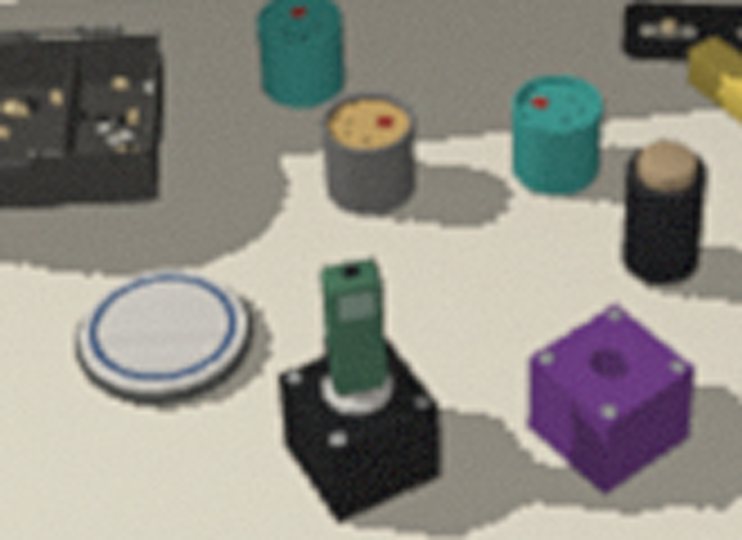

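```bash
cat > fit.py <<'E'
from h import *
from scipy.optimize import minimize
def masks(tags):
    return {n:cv2.cvtColor(cv2.imread(f'pics/{t}.png'),cv2.COLOR_BGR2HSV) for n,t in tags.items()}
def hull_mask(n,P,S=8,box=(0,0,640,400)):
    q=np.array([proj(n,p) for p in P])
    m=np.zeros((box[3]-box[1],box[2]-box[0]),np.uint8)
    m=np.zeros(((box[3]-box[1])*4,(box[2]-box[0])*4),np.uint8)
    h=cv2.convexHull(((q-[box[0]-.5,box[1]-.5])*4*16).astype(np.int32)-32)
    cv2.fillConvexPoly(m,h,255,shift=4)
    return cv2.resize(m,None,fx=.25,fy=.25,interpolation=cv2.INTER_AREA)/255.
E
python3 - <<'E'
from fit import *
H=masks({'top':'top0','side':'side0'})
# tester green
sel={}
for n,b in (('top',(365,215,405,255)),('side',(270,225,310,275))):
    h=H[n][b[1]:b[3],b[0]:b[2]]
    g=((h[...,0]>60)&(h[...,0]<95)&(h[...,1]>60)&(h[...,2]>40)).astype(np.uint8)
    g=cv2.morphologyEx(g,cv2.MORPH_CLOSE,np.ones((5,5),np.uint8))
    sel[n]=(g,b); print(n,g.sum())
    for r in g: print(''.join('.#'[k] for k in r))
def pts(x,y,a):
    c,s=np.cos(a),np.sin(a)
    return [(x+c*i*.013-s*j*.009,y+s*i*.013+c*j*.009,z) for i in(-1,1) for j in(-1,1) for z in(.056,.126)]
def cost(p,ns=('top','side')):
    return sum(np.abs(hull_mask(n,pts(p[0],p[1],p[2]),box=sel[n][1])-sel[n][0]).sum() for n in ns)
x0=unproj('top',387,233,.126)[:2]; print(x0)
for ns in(('top',),('side',),('top','side')):
  best=[]
  for a in np.arange(0,np.pi,np.pi/8):
    r=minimize(cost,[*x0,a],args=(ns,),method='Nelder-Mead',options=dict(initial_simplex=[[*x0,a],[x0[0]+.01,x0[1],a],[x0[0],x0[1]+.01,a],[*x0,a+.3]]))
    best.append((r.fun,*r.x[:2],np.degrees(r.x[2])))
  best.sort(); print(ns,np.round(best[:3],4))
E
```

```text
top 84
........................................
........................................
........................................
........................................
........................................
........................................
........................................
........................................
........................................
........................................
........................................
........................................
.......................###..............
...................#######..............
...................#######..............
...................#######..............
...................########.............
....................#######.............
....................#######.............
....................#######.............
....................########............
....................########............
....................########............
....................#######.............
........................................
........................................
...........................
[... 2585 characters left out ...]
....................
[ 0.49423471 -0.30119547]Traceback (most recent call last):
  File "<stdin>", line 20, in <module>
    res = _minimize_neldermead(fun, x0, args, callback, bounds=bounds,
                               **options)
    fsim[j] = func(sim[j])
              ~~~~^^^^^^^^
    fx = function(np.copy(x), *(wrapper_args + args))
  File "<stdin>", line 15, in cost
  File "<stdin>", line 15, in <genexpr>
  File "fit.py", line 6, in hull_mask
    q=np.array([proj(n,p) for p in P])
                ~~~~^^^^^
  File "h.py", line 12, in proj
    p=ctrl.camera_params(n);R=np.array(p['R']);t=np.array(p['t']).ravel();K=np.array(p['mtx'])
ValueError: time passes only in moves, steps and waits
```

Run:
```python
from fit import *
H=masks({'top':'top0','side':'side0'})
def ell(n,b,f,z,nm):
    h=H[n][b[1]:b[3],b[0]:b[2]].astype(int); m=f(h).astype(np.uint8)
    v,u=np.nonzero(m); u=u+b[0];v=v+b[1]
    W=np.array([unproj(n,a,c,z)[:2] for a,c in zip(u,v)])
    (cx,cy),r=cv2.minEnclosingCircle(W.astype(np.float32)*1000)
    print(nm,n,len(u),'mean',W.mean(0).round(4),'enc',round(cx,1),round(cy,1),round(r,1)); return W
# ring
blue=lambda h:(h[...,0]>100)&(h[...,0]<130)&(h[...,1]>60)
from scipy.optimize import least_squares
for n,b in(('top',(320,252,372,304)),('side',(222,228,272,270))):
    W=ell(n,b,blue,.012,'ring')
    r=least_squares(lambda p:np.hypot(W[:,0]-p[0],W[:,1]-p[1])-p[2],[*W.mean(0),.035],loss='soft_l1',f_scale=.002);print(r.x)
orange=lambda h:(h[...,0]>8)&(h[...,0]<28)&(h[...,1]>85)&(h[...,2]>110)
red=lambda h:((h[...,0]<8)|(h[...,0]>172))&(h[...,1]>110)
for n,b in(('top',(285,215,313,245)),('side',(280,190,305,212))):
    W=ell(n,b,lambda h:orange(h)|red(h),.044,'resin')
    ell(n,b,red,.044,'dot')
```

```text
Traceback (most recent call last):
cv2.error: OpenCV(4.12.0) /io/opencv/modules/imgproc/src/shapedescr.cpp:201: error: (-215:Assertion failed) count >= 0 && (depth == CV_32F || depth == CV_32S) in function 'minEnclosingCircle'
```

```bash
python3 - <<'E'
from bench import ctrl
import pickle
pickle.dump({n:ctrl.camera_params(n) for n in('top','side')},open('cam.pkl','wb'))
print(ctrl.get_state()['time'])
E
sed -i 's/ctrl.camera_params(n)/CAM[n]/; 2a import pickle; CAM=pickle.load(open("cam.pkl","rb"))' h.py
cat > tfit.py <<'E'
from fit import *
def tester(tags,x0,boxes,zb=.056,verbose=True):
    H=masks(tags); sel={}
    for n,b in boxes.items():
        h=H[n][b[1]:b[3],b[0]:b[2]]
        g=((h[...,0]>60)&(h[...,0]<95)&(h[...,1]>60)&(h[...,2]>40)).astype(np.uint8)
        c,_=cv2.findContours(g,cv2.RETR_EXTERNAL,cv2.CHAIN_APPROX_NONE); g[:]=0
        cv2.fillPoly(g,[cv2.convexHull(max(c,key=cv2.contourArea))],1)
        sel[n]=(g,b); print(n,g.sum())
    def pts(x,y,a):
        c,s=np.cos(a),np.sin(a)
        return [(x+c*i*.013-s*j*.009,y+s*i*.013+c*j*.009,z) for i in(-1,1) for j in(-1,1) for z in(zb,zb+.07)]
    def cost(p,ns): return sum(np.abs(hull_mask(n,pts(*p),box=sel[n][1])-sel[n][0]).sum() for n in ns)
    for ns in(('top',),('side',),('top','side')):
      best=[]
      for a in np.arange(0,np.pi,np.pi/8):
        r=minimize(cost,[*x0,a],args=(ns,),method='Nelder-Mead',options=dict(initial_simplex=[[*x0,a],[x0[0]+.01,x0[1],a],[x0[0],x0[1]+.01,a],[*x0,a+.3]]))
        best.append((r.fun,*r.x[:2],np.degrees(r.x[2])))
      best.sort(); print(ns,np.round(best[:3],4))
E
python3 - <<'E'
from tfit import *
x0=unproj('top',387,233,.126)[:2]
tester({'top':'top0','side':'side0'},x0,{'top':(365,215,405,255),'side':(270,225,310,275)})
E
python3 - <<'E'
from fit import *
from scipy.optimize import least_squares
H=masks({'top':'top0','side':'side0'})
def sel(n,b,f,z,nm):
    h=H[n][b[1]:b[3],b[0]:b[2]].astype(int); m=f(h)
    v,u=np.nonzero(m); u=u+b[0];v=v+b[1]
    W=np.array([unproj(n,a,c,z)[:2] for a,c in zip(u,v)])
    lo,hi=W.min(0),W.max(0)
    print(nm,n,len(u),'mean',W.mean(0).round(4),'mid',((lo+hi)/2).round(4),'size',(hi-lo).round(4)); return W
blue=lambda h:(h[...,0]>100)&(h[...,0]<130)&(h[...,1]>60)
for n,b in(('top',(320,252,372,304)),('side',(222,228,272,270))):
    W=sel(n,b,blue,.012,'ring')
    r=least_squares(lambda p:np.hypot(W[:,0]-p[0],W[:,1]-p[1])-p[2],[*W.mean(0),.035],loss='soft_l1',f_scale=.002);print(r.x)
orange=lambda h:(h[...,0]>8)&(h[...,0]<28)&(h[...,1]>85)&(h[...,2]>110)
red=lambda h:((h[...,0]<8)|(h[...,0]>172))&(h[...,1]>110)
for n,b in(('top',(285,215,313,245)),('side',(280,190,305,212))):
    sel(n,b,lambda h:orange(h)|red(h),.044,'resin'); sel(n,b,red,.044,'dot')
E
```

```text
0.1
top 90
side 353
('top',) [[77.6353  0.4944 -0.3056 27.6537]
 [78.5686  0.4955 -0.3054 30.2492]
 [79.8784  0.4977 -0.3073 38.4279]]
('side',) [[ 60.6549   0.4968  -0.3025 179.8091]
 [ 60.9137   0.4966  -0.3034   1.5565]
 [ 60.9843   0.4967  -0.3035   0.8148]]
('top', 'side') [[147.5059   0.4968  -0.3043 179.9019]
 [147.9373   0.4967  -0.3042   0.8833]
 [148.9216   0.4965  -0.3042   1.652 ]]Traceback (most recent call last):
  File "<stdin>", line 12, in <module>
  File "<stdin>", line 8, in sel
    return umr_minimum(a, axis, None, out, keepdims, initial, where)
ValueError: zero-size array to reduction operation minimum which has no identity
```

```bash
sed -i 's/-32)/-8)/' fit.py; sed -i 's/\.astype(np\.int32)-32/.astype(np.int32)-8/' fit.py
python3 - <<'E'
from fit import *
H=masks({'top':'top0','side':'side0'})
h=H['top'][224:244,378:400]
for k in range(3):
    print('\n'.join(' '.join('%3d'%x for x in r) for r in h[...,k])); print()
h=H['top'][278:281,324:366]
for k in range(3): print(' '.join('%3d'%x for x in h[1,:,k]))
E
python3 - <<'E'
import cv2
a=cv2.imread('pics/top0.png')[218:254,365:405]; cv2.imwrite('pics/t0d.png',cv2.resize(a,None,fx=16,fy=16,interpolation=cv2.INTER_CUBIC))
E
```

```text
20  19  24  15  10  15  10  20  15  60  30  15  24  19  19  20  21  20  20  21  20  18
 18  23  23  15  10  15  10  20  20  30  45  45  40  20  18  19  18  18  18  21  18  21
 20  20  10  10  20  15  30  54  60  64  68  69  68  51  21  18  18  21  18  18  19  18
 10  30  15  30  50  60  67  70  70  70  72  72  71  69  36  21  20  21  21  21  21  19
  0  30  30  38  64  68  70  72  71  72  71  72  72  69  53  20  22  20  21  21  21  20
 30  30  50  60  67  71  71  72  72  71  72  72  71  72  60  24  15  20  20  18  21  20
 30  40  55  69  69  72  72  72  71  70  71  72  73  71  69  30  17  18  23  21  21  21
 23  38  60  65  71  71  72  71  72  69  70  71  71  72  70  53  20  20  19  21  19  21
 23  42  60  68  69  70  72  72  70  68  54  68  70  72  69  60  23  17  19  20  20  19
 15  36  60  65  69  69  70  72  72  70  64  69  72  71  71  60   0  18  17  18  21  20
 18  38  60  68  67  68  71  71  73  71  69  71  71  72  70  67  30  15  20  19  20  20
 15  23  45  60  69  71  71  71  71  72  71  71  72  72  71  70  30   0  18  21  20  20
 15  18  38  60  66  69  69  71  71  72  71  
[... 3985 characters left out ...]
 90 110 118 124 142
 71  79  91 107 121 133 142 140 125  98  76  69  68  66  66  69  75  89 112 135 155 177
 67  68  69  76  82  88  92  91  84  75  69  67  67  68  74  87 107 129 155 176 189 200

 22  19  23  18   0 113 109 111   0  20  18  23  15  23  23  23  23  18  18  15  18  15  23  18  18  15  15  15  10  15  18  12  12  15   0 113 110 110   0  18  20  20
 23  23  19   8   1  18  51  24   1   4   6   5   5   5   5   5   5   6   6   5   6   5   5   6   6   5   5   5   4   5   6   6   6   5   3  18  50  25   0   7  18  23
200 190 162 170 194 186 165 181 205 214 214 214 214 213 213 213 213 214 213 213 214 214 213 212 211 211 212 213 215 214 213 212 211 210 203 184 168 181 188 172 173 200
```

View pics/t0d.png

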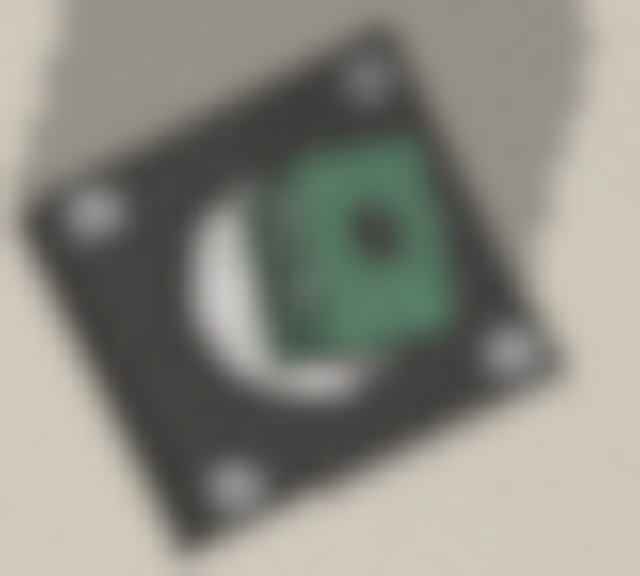

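```bash
sed -i 's/(h\[...,1\]>60)&(h\[...,2\]>40)/(h[...,1]>30)\&(h[...,2]>40)/' tfit.py
python3 - <<'E'
from tfit import *
x0=unproj('top',387,233,.126)[:2]
tester({'top':'top0','side':'side0'},x0,{'top':(365,215,405,255),'side':(270,225,310,275)})
for q in((382.8,236.3),):print('stand ctr',unproj('top',*q,.05))
E
python3 - <<'E'
from fit import *
from scipy.optimize import least_squares
H=masks({'top':'top0','side':'side0'})
def sel(n,b,f,z,nm):
    h=H[n][b[1]:b[3],b[0]:b[2]].astype(int); m=f(h)
    v,u=np.nonzero(m); u=u+b[0];v=v+b[1]
    W=np.array([unproj(n,a,c,z)[:2] for a,c in zip(u,v)])
    lo,hi=W.min(0),W.max(0)
    print(nm,n,len(u),'mean',W.mean(0).round(4),'mid',((lo+hi)/2).round(4),'size',(hi-lo).round(4)); return W
blue=lambda h:(h[...,0]>100)&(h[...,0]<130)&(h[...,1]>20)
for n,b in(('top',(320,252,372,304)),('side',(222,228,272,270))):
    W=sel(n,b,blue,.012,'ring')
    r=least_squares(lambda p:np.hypot(W[:,0]-p[0],W[:,1]-p[1])-p[2],[*W.mean(0),.035],loss='soft_l1',f_scale=.002);print(r.x)
orange=lambda h:(h[...,0]>8)&(h[...,0]<28)&(h[...,1]>85)&(h[...,2]>110)
red=lambda h:((h[...,0]<8)|(h[...,0]>172))&(h[...,1]>110)
for n,b in(('top',(285,215,313,245)),('side',(280,190,305,212))):
    sel(n,b,lambda h:orange(h)|red(h),.044,'resin'); sel(n,b,red,.044,'dot')
E
```

```text
top 151
side 375
('top',) [[ 26.9529   0.4965  -0.305  192.6931]
 [ 27.0118   0.4967  -0.3052 193.0907]
 [ 27.0706   0.4965  -0.3051  12.2363]]
('side',) [[ 5.397650e+01  4.960000e-01 -3.028000e-01 -9.140000e-01]
 [ 5.440780e+01  4.958000e-01 -3.021000e-01  1.801344e+02]
 [ 5.445880e+01  4.959000e-01 -3.017000e-01  3.470000e-02]]
('top', 'side') [[ 88.6      0.4962  -0.3048 185.0441]
 [ 88.6196   0.4961  -0.3049 183.8036]
 [ 88.6235   0.496   -0.3047   4.0186]]
stand ctr [ 0.4932577  -0.30183774  0.05      ]
ring top 219 mean [ 0.3991 -0.2179] mid [ 0.3995 -0.2181] size [0.0734 0.0722]
[ 0.39877468 -0.21717046  0.0349893 ]
ring side 149 mean [ 0.3982 -0.216 ] mid [ 0.3986 -0.2151] size [0.0727 0.0739]
[ 0.39813707 -0.21484216  0.03498773]
resin top 277 mean [ 0.5073 -0.1063] mid [ 0.5082 -0.1062] size [0.0413 0.0414]
dot top 5 mean [ 0.5169 -0.1029] mid [ 0.5174 -0.1027] size [0.0046 0.0023]
resin side 154 mean [ 0.5072 -0.1018] mid [ 0.5075 -0.1013] size [0.0416 0.039 ]
dot side 6 mean [ 0.516  -0.1003] mid [ 0.516  -0.1003] size [0.005  0.0042]
```

```bash
cat >> h.py <<'E'
from scipy.spatial.transform import Rotation as Ro
def st():
    s=ctrl.get_state(); q=s['ee_rot']; M=Ro.from_quat([q[1],q[2],q[3],q[0]]).as_matrix()
    print('t',round(s['time'],2),'tcp',s['eef_pos'].round(4),'jaw',round(np.degrees(np.arctan2(M[1,0],M[0,0])),2),'ydir',M[:,1].round(3),'F',s['contact_force'].round(2),'T',s['torque'].round(3),'w',round(s['gripper_width'],4),'q6',s['qpos'].round(2))
    return s
E
python3 -c "
from h import *
st()"
```

```text
t 0.1 tcp [0.13   0.5341 0.2308] jaw 76.32 ydir [-0.    -0.001 -1.   ] F [ 0.11  0.38 -0.02] T [ 0.007 -0.004 -0.005] w 0.0855 q6 [ 1.25  0.35  1.65  0.    1.14 -0.08]
```

Run:
```python
from h import *
p=[]
for n in('top','side'):
    d=np.load(f'pics/{n}0.npy')
    v,u=np.nonzero(d>0); D=d[v,u]
    c=CAM[n];W=(np.linalg.inv(c['mtx'])@np.vstack([u,v,np.ones_like(u)]))*D
    X=(np.array(c['R']).T@(W-np.array(c['t']).reshape(3,1))).T
    m=(X[:,2]>.3)&(X[:,0]<.9)&(X[:,0]>-.1)&(abs(X[:,1])<.7)
    print(n,m.sum())
    Y=X[m]; 
    # coarse occupancy list
    g=np.floor(Y/.05).astype(int); k,cn=np.unique(g,axis=0,return_counts=True)
    for a,b in zip(k,cn):
        if b>8: print((a*.05).round(2),b,end='; ')
    print()
d=np.load('pics/top0.npy')
for u,v in((5,100),(5,200),(12,60),(25,100),(75,200)): print(u,v,unprojd('top',u,v,d[v,u]))
```

```text
top 33196
[0.2  0.35 0.3 ] 54; [0.25 0.35 0.3 ] 12; [0.3 0.2 0.5] 25; [0.3  0.35 0.3 ] 29; [0.35 0.2  0.5 ] 192; [0.35 0.35 0.3 ] 26; [0.4 0.2 0.5] 368; [0.4  0.35 0.3 ] 29; [0.45 0.2  0.5 ] 548; [0.45 0.35 0.3 ] 40; [0.5 0.2 0.5] 713; [0.5  0.35 0.3 ] 30; [0.55 0.2  0.5 ] 863; [0.55 0.35 0.3 ] 18; [ 0.6  -0.05  0.4 ] 57; [ 0.6  -0.05  0.45] 350; [ 0.6  -0.05  0.5 ] 28; [0.6 0.  0.4] 233; [0.6  0.   0.45] 436; [0.6 0.  0.5] 431; [0.6  0.   0.55] 72; [0.6  0.05 0.4 ] 159; [0.6  0.05 0.45] 410; [0.6  0.05 0.5 ] 462; [0.6  0.05 0.55] 165; [0.6 0.1 0.4] 160; [0.6  0.1  0.45] 409; [0.6 0.1 0.5] 463; [0.6  0.1  0.55] 156; [0.6  0.15 0.4 ] 167; [0.6  0.15 0.45] 408; [0.6  0.15 0.5 ] 459; [0.6  0.15 0.55] 162; [0.6 0.2 0.4] 40; [0.6  0.2  0.45] 176; [0.6 0.2 0.5] 1267; [0.6  0.2  0.55] 55; [0.6  0.35 0.3 ] 9; [ 0.65 -0.05  0.4 ] 58; [ 0.65 -0.05  0.45] 321; [0.65 0.   0.4 ] 1044; [0.65 0.05 0.4 ] 785; [0.65 0.05 0.45] 95; [0.65 0.1  0.4 ] 730; [0.65 0.1  0.45] 29; [0.65 0.15 0.4 ] 667; [0.65 0.15 0.45] 12; [0.65 0.2  0.4 ] 389; [0.65 0.2  0.45] 744; [0.65 0.2  0.5 ] 1611; [0.65 0.2  0.55] 11
[... 2024 characters left out ...]
 [0.6  0.35 0.3 ] 290; [0.6  0.35 0.35] 142; [ 0.65 -0.05  0.4 ] 214; [ 0.65 -0.05  0.45] 520; [0.65 0.35 0.3 ] 11; [ 0.7  -0.05  0.4 ] 213; [ 0.7  -0.05  0.45] 493; [ 0.75 -0.05  0.4 ] 151; [ 0.75 -0.05  0.45] 300; [0.75 0.   0.4 ] 69; [0.75 0.   0.45] 80; [0.75 0.05 0.4 ] 11; [ 0.8  -0.05  0.4 ] 213; [ 0.8  -0.05  0.45] 454; [0.8 0.3 0.3] 16; [ 0.85 -0.2   0.3 ] 217; [ 0.85 -0.15  0.3 ] 321; [ 0.85 -0.1   0.3 ] 294; [ 0.85 -0.05  0.4 ] 202; [ 0.85 -0.05  0.45] 434; [0.85 0.35 0.3 ] 33; 
5 100 [0.6234587  0.22630133 0.54376552]
5 200 [0.50127125 0.22804267 0.52220244]
12 60 [0.6767044  0.22391747 0.54284894]
25 100 [0.62933054 0.21184179 0.52888502]
75 200 [0.56389049 0.35983636 0.13017827]
```

Run:
```python
from h import *
for X in((.13,.534,.231),(.13,.534,.4),(.1,.235,.51),(.2,.235,.51),(.3,.235,.51),(.5,.235,.51),(.13,.36,.2)): print(X,proj('side',X),proj('top',X))
d=np.load('pics/side0.npy')
for u,v in((153,10),(150,35),(207,100),(207,30),(215,60),(210,100),(205,120),(110,100),(250,60),(160,110),(190,100)): print(u,v,unprojd('side',u,v,d[v,u]).round(3))
a=cv2.imread('pics/side0.png')[0:150,0:330]; cv2.imwrite('pics/s0e.png',cv2.resize(a,None,fx=2.4,fy=2.4))
```

```text
(0.13, 0.534, 0.231) [163.86595693  35.55029355] [-76.84091345 435.244001  ]
(0.13, 0.534, 0.4) [151.86390998 -21.15094626] [-183.73756632  478.52141297]
(0.1, 0.235, 0.51) [101.98721552 -37.3697143 ] [-32.08310197 550.33379394]
(0.2, 0.235, 0.51) [146.44948    -37.92787532] [-21.70450472 455.81357502]
(0.3, 0.235, 0.51) [190.2961373  -38.47830826] [-11.91060995 366.61837293]
(0.5, 0.235, 0.51) [276.19307269 -39.55662313] [  6.1101748  202.49903383]
(0.13, 0.36, 0.2) [155.53194431  67.43874673] [ 33.72539594 429.14708598]
153 10 [0.13 0.47 0.33]
150 35 [-0.188  1.532 -0.122]
207 100 [0.267 0.337 0.101]
207 30 [0.293 0.37  0.303]
215 60 [0.303 0.372 0.212]
210 100 [0.276 0.336 0.101]
205 120 [0.244 0.367 0.015]
110 100 [0.116 0.002 0.281]
250 60 [0.407 0.364 0.213]
160 110 [-0.218  1.49  -0.543]
190 100 [0.21  0.366 0.088]
```

View pics/s0e.png

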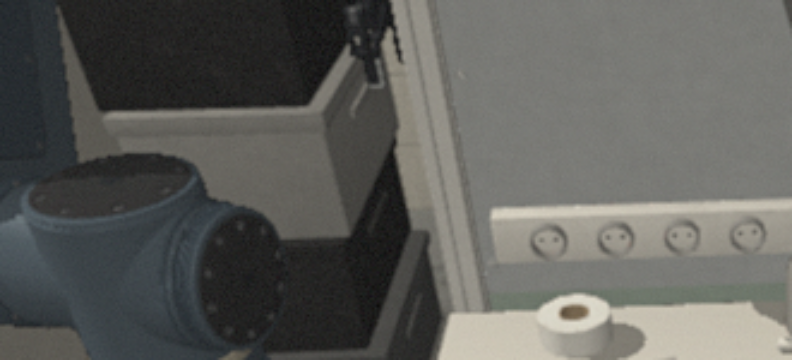

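Run:
```python
from h import *
d=np.load('pics/side0.npy')
for v in (5,20,40,60,80,110):
    print(v,[(u,*unprojd('side',u,v,d[v,u]).round(3)) for u in range(140,196,6) if d[v,u]>0 and unprojd('side',u,v,d[v,u])[1]<.9])
```

```text
5 [(146, np.float64(0.115), np.float64(0.465), np.float64(0.346)), (152, np.float64(0.129), np.float64(0.475), np.float64(0.343)), (158, np.float64(0.138), np.float64(0.51), np.float64(0.332)), (164, np.float64(0.192), np.float64(0.355), np.float64(0.378)), (170, np.float64(0.207), np.float64(0.357), np.float64(0.377)), (176, np.float64(0.224), np.float64(0.35), np.float64(0.379)), (182, np.float64(0.237), np.float64(0.368), np.float64(0.373)), (188, np.float64(0.253), np.float64(0.369), np.float64(0.372)), (194, np.float64(0.269), np.float64(0.37), np.float64(0.372))]
20 [(146, np.float64(0.104), np.float64(0.467), np.float64(0.303)), (152, np.float64(0.124), np.float64(0.46), np.float64(0.304)), (158, np.float64(0.132), np.float64(0.494), np.float64(0.293)), (170, np.float64(0.2), np.float64(0.354), np.float64(0.338)), (176, np.float64(0.216), np.float64(0.354), np.float64(0.338)), (182, np.float64(0.231), np.float64(0.36), np.float64(0.335)), (188, np.float64(0.246), np.float64(0.366), np.float64(0.333)), (194, np.float64(0.262), np.float64(0.369), np.float64(0.332))]
40 [(176, np.float64(0.204), np.float64(0.359), np.float64(0.28)), (182, np.float64(0.221), np.float64(0.361), np.float64(0.279)), (188, np.float64(0.232), np.float64(0.386), np.float64(0.27)), (194, np.float64(0.253), np.float64(0.368), np.float64(0.276))]
60 [(176, np.float64(0.195), np.float64(0.352), np.float64(0.224)), (182, np.float64(0.208), np.float64(0.369), np.float64(0.217)), (188, np.float64(0.229), np.float64(0.351), np.float64(0.224)), (194, np.float64(0.242), np.float64(0.372), np.float64(0.215))]
80 [(182, np.float64(0.201), np.float64(0.352), np.float64(0.162)), (188, np.float64(0.216), np.float64(0.362), np.float64(0.157)), (194, np.float64(0.23), np.float64(0.38), np.float64(0.148))]
110 [(188, np.float64(0.201), np.float64(0.35), np.float64(0.062)), (194, np.float64(0.22), np.float64(0.349), np.float64(0.062))]
```

Call:
drive_tool:
  steps:
    - {"translation":[-0.15,0,0],"rot":[0,0,0],"hand":1}
    - {"translation":[-0.3,0,0.1],"rot":[0,0,0],"hand":1}
    - {"translation":[-0.4,0,0.3],"rot":[0,0,0],"hand":1}
    - {"translation":[-0.4,0,0.5],"rot":[0,0,0],"hand":1}

```text
time: 0.6
eef_pos: [0.0488, 0.5341, 0.3321]
ee_rot: [-0.555, 0.556, 0.437, -0.438]
contact_force: [0.8, -0.1, 0.2]
gripper_width: 0.0854
```

```bash
python3 -c "
from h import *
st()"
```

```text
t 0.6 tcp [0.0488 0.5341 0.3321] jaw 76.41 ydir [-0.    -0.001 -1.   ] F [ 0.8  -0.12  0.17] T [ 0.022 -0.007 -0.002] w 0.0854 q6 [1.39 0.24 1.55 0.   1.35 0.06]
```

Call:
drive_tool:
  steps:
    - {"translation":[0,-0.1,0.25],"rot":[0,0,0],"hand":1}
    - {"translation":[0,-0.2,0.5],"rot":[0,0,0],"hand":1}
    - {"translation":[0,-0.3,0.75],"rot":[0,0,0],"hand":1}
    - {"translation":[0,-0.4,1],"rot":[0,0,0],"hand":1}
    - {"translation":[0,-0.5,1],"rot":[0,0,0],"hand":1}

```text
time: 1.23
eef_pos: [0.0501, 0.4341, 0.5345]
ee_rot: [0.557, -0.555, -0.438, 0.435]
contact_force: [0.1, -0.3, -0.7]
gripper_width: 0.0854
```

Call:
drive_tool:
  steps:
    - {"translation":[0,-0.15,0.2],"rot":[0,0,0],"hand":1}
    - {"translation":[0,-0.3,0.4],"rot":[0,0,0],"hand":1}
    - {"translation":[0,-0.45,0.5],"rot":[0,0,0],"hand":1}
    - {"translation":[0.1,-0.6,0.5],"rot":[0,0,0],"hand":1}
    - {"translation":[0.35,-0.7,0.5],"rot":[0,0,0],"hand":1}

```text
time: 1.85
eef_pos: [0.1197, 0.2932, 0.6318]
ee_rot: [0.556, -0.555, -0.438, 0.437]
contact_force: [0.4, 0.2, -0.2]
gripper_width: 0.0854
```

```bash
python3 -c "
from h import *
st()"
```

```text
t 1.85 tcp [0.1197 0.2932 0.6318] jaw 76.51 ydir [ 0.001  0.002 -1.   ] F [ 0.37  0.22 -0.19] T [ 0.002 -0.044  0.015] w 0.0854 q6 [ 1.04 -0.2   1.3   0.    2.04 -0.3 ]
```

Call:
drive_tool:
  steps:
    - {"translation":[0.25,-0.15,0],"rot":[0,0,-0.01],"hand":1}
    - {"translation":[0.45,-0.3,0],"rot":[0,0,-0.02],"hand":1}
    - {"translation":[0.65,-0.5,0],"rot":[0,0,-0.035],"hand":1}
    - {"translation":[0.8,-0.75,0],"rot":[0,0,-0.054],"hand":1}
    - {"translation":[0.9,-1,0],"rot":[0,0,-0.054],"hand":1}

```text
time: 2.48
eef_pos: [0.3008, 0.0926, 0.6308]
ee_rot: [0.622, -0.622, -0.336, 0.336]
contact_force: [0.4, 0.7, 0.7]
gripper_width: 0.0852
```

Call:
drive_tool:
  steps:
    - {"translation":[0.1,-0.25,-0.1],"rot":[0,0,0],"hand":1}
    - {"translation":[0.2,-0.5,-0.2],"rot":[0,0,0],"hand":1}
    - {"translation":[0.3,-0.75,-0.4],"rot":[0,0,0],"hand":1}
    - {"translation":[0.5,-0.95,-0.6],"rot":[0,0,0],"hand":1}
    - {"translation":[0.65,-0.98,-0.85],"rot":[0,0,0],"hand":1}
    - {"translation":[0.8,-0.98,-1],"rot":[0,0,0],"hand":1}

```text
time: 3.22
eef_pos: [0.4605, -0.1025, 0.4287]
ee_rot: [0.623, -0.621, -0.336, 0.337]
contact_force: [0.4, 0.2, 0.4]
gripper_width: 0.0856
```

```bash
python3 -c "
from h import *
st()"
```

```text
t 3.23 tcp [ 0.4605 -0.1025  0.4287] jaw 56.78 ydir [-0.002  0.001 -1.   ] F [0.44 0.15 0.39] T [-0.025  0.043  0.012] w 0.0856 q6 [-0.32  0.07  1.53 -0.    1.55 -1.31]
```

Call:
drive_tool:
  steps:
    - {"translation":[0.1,-0.01,-0.25],"rot":[0,0,0],"hand":1}
    - {"translation":[0.2,-0.012,-0.5],"rot":[0,0,0],"hand":1}
    - {"translation":[0.2325,-0.0125,-0.75],"rot":[0,0,0],"hand":1}
    - {"translation":[0.2325,-0.0125,-1],"rot":[0,0,0],"hand":1}
    - {"translation":[0.2325,-0.0125,-1],"rot":[0,0,0],"hand":1}

```text
time: 3.85
eef_pos: [0.5049, -0.1036, 0.2285]
ee_rot: [0.624, -0.62, -0.335, 0.338]
contact_force: [0.2, -0.4, 0.1]
gripper_width: 0.0852
```

Call:
drive_tool:
  steps:
    - {"translation":[0,0,-0.25],"rot":[0,0,0],"hand":1}
    - {"translation":[0,0,-0.5],"rot":[0,0,0],"hand":1}
    - {"translation":[0,0,-0.5],"rot":[0,0,0],"hand":1}

```text
time: 4.22
eef_pos: [0.506, -0.104, 0.1309]
ee_rot: [0.623, -0.621, -0.336, 0.338]
contact_force: [0.3, 0.2, 1.5]
gripper_width: 0.0851
```

```bash
python3 -c "
from h import *
st()
snap('side','s1');snap('top','t1')
a=cv2.imread('pics/s1.png')[120:300,200:440]; cv2.imwrite('pics/s1c.png',cv2.resize(a,None,fx=3,fy=3,interpolation=cv2.INTER_CUBIC))
a=cv2.imread('pics/t1.png')[120:320,200:440]; cv2.imwrite('pics/t1c.png',cv2.resize(a,None,fx=3,fy=3,interpolation=cv2.INTER_CUBIC))
"
```

```text
t 4.22 tcp [ 0.506  -0.104   0.1309] jaw 56.88 ydir [-0.003  0.001 -1.   ] F [0.34 0.21 1.48] T [ 0.017 -0.004  0.078] w 0.0851 q6 [-0.29  0.42  1.83 -0.    0.89 -1.29]
```

View pics/s1c.png

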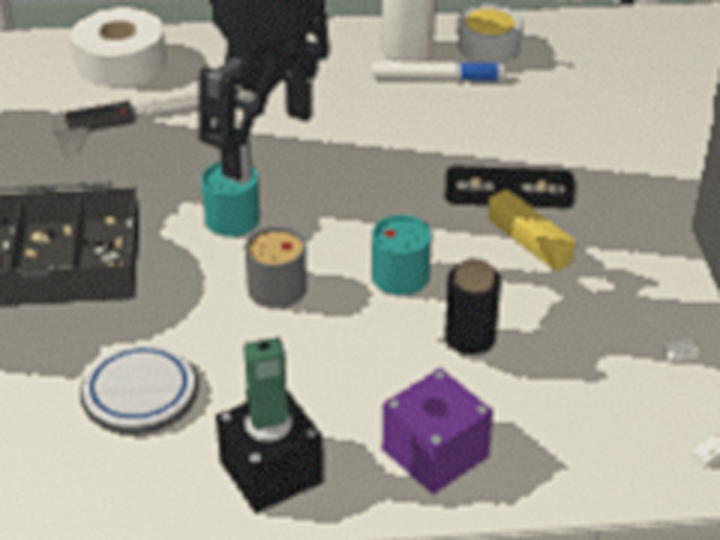

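View pics/t1c.png

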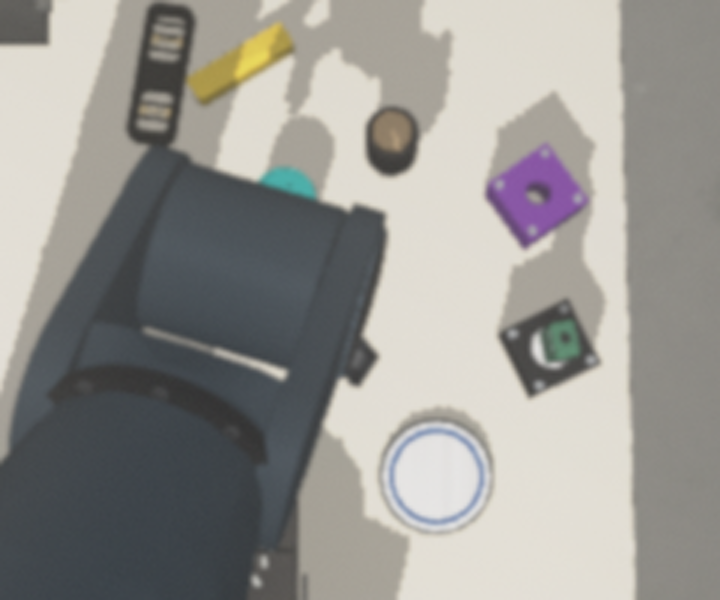

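```bash
python3 -c "
from h import *
st()
print(proj('side',(.483,-.139,.144)),proj('side',(.529,-.069,.144)))"
```

```text
t 4.33 tcp [ 0.508  -0.1045  0.134 ] jaw 56.88 ydir [ 0.003 -0.001 -1.   ] F [ 1.07 -0.25  0.7 ] T [ 0.026  0.022 -0.045] w 0.0851 q6 [-0.29  0.42  1.82 -0.    0.89 -1.29]
[279.55208455 179.05042724] [298.62273559 160.28288999]
```

Call:
drive_tool:
  steps:
    - {"translation":[0,0,-0.15],"rot":[0,0,0],"hand":1}
    - {"translation":[0,0,-0.3],"rot":[0,0,0],"hand":1}
    - {"translation":[0,0,-0.45],"rot":[0,0,0],"hand":1}
    - {"translation":[0,0,-0.6],"rot":[0,0,0],"hand":1}
    - {"translation":[0,0,-0.6],"rot":[0,0,0],"hand":1}
    - {"translation":[0,0,-0.6],"rot":[0,0,0],"hand":1}

```text
time: 5.08
eef_pos: [0.5082, -0.1046, 0.0137]
ee_rot: [-0.621, 0.623, 0.338, -0.336]
contact_force: [0.5, 0.0, 0.1]
gripper_width: 0.0854
```

Call:
drive_tool:
  steps:
    - {"translation":[0,0,-0.03],"rot":[0,0,0],"hand":1}
    - {"translation":[0,0,-0.03],"rot":[0,0,0],"hand":0.4}
    - {"translation":[0,0,-0.03],"rot":[0,0,0],"hand":0.3}
    - {"translation":[0,0,-0.03],"rot":[0,0,0],"hand":0.2}
    - {"translation":[0,0,-0.03],"rot":[0,0,0],"hand":0.15}
    - {"translation":[0,0,-0.03],"rot":[0,0,0],"hand":0}
    - {"translation":[0,0,-0.03],"rot":[0,0,0],"hand":0}
    - {"translation":[0,0,-0.03],"rot":[0,0,0],"hand":-1}
    - {"translation":[0,0,-0.03],"rot":[0,0,0],"hand":-1}

```text
time: 6.2
eef_pos: [0.5067, -0.1043, 0.0058]
ee_rot: [-0.622, 0.622, 0.337, -0.337]
contact_force: [-2.5, -1.9, 9.4]
gripper_width: 0.0487
```

```bash
python3 -c "
from h import *
st()
"
```

```text
t 6.2 tcp [ 0.5067 -0.1043  0.0058] jaw 56.87 ydir [ 0. -0. -1.] F [-2.54 -1.9   9.36] T [-0.236  0.469 -0.064] w 0.0487 q6 [-0.29  0.64  1.87 -0.    0.63 -1.29]
```

Call:
drive_tool:
  steps:
    - {"translation":[0,0,0.1],"rot":[0,0,0],"hand":-1}
    - {"translation":[0,0,0.25],"rot":[0,0,0],"hand":-1}
    - {"translation":[-0.1,-0.1,0.3],"rot":[0,0,0],"hand":-1}
    - {"translation":[-0.25,-0.26,0.3],"rot":[0,0,0],"hand":-1}
    - {"translation":[-0.4,-0.41,0.3],"rot":[0,0,0],"hand":-1}
    - {"translation":[-0.5,-0.51,0.25],"rot":[0,0,0],"hand":-1}
    - {"translation":[-0.5415,-0.555,0.18],"rot":[0,0,0],"hand":-1}
    - {"translation":[-0.5415,-0.555,0.12],"rot":[0,0,0],"hand":-1}
    - {"translation":[-0.5415,-0.555,0.12],"rot":[0,0,0],"hand":-1}

```text
time: 7.32
eef_pos: [0.3983, -0.2143, 0.0283]
ee_rot: [0.622, -0.621, -0.337, 0.337]
contact_force: [0.3, 0.5, -2.3]
gripper_width: 0.048
```

```bash
python3 -c "
from h import *
st()
snap('side','s2');snap('top','t2')
st()
a=cv2.imread('pics/s2.png')[190:290,200:320]; cv2.imwrite('pics/s2c.png',cv2.resize(a,None,fx=6,fy=6,interpolation=cv2.INTER_CUBIC))
"
```

```text
t 7.33 tcp [ 0.3983 -0.2143  0.0283] jaw 56.91 ydir [-0.002  0.001 -1.   ] F [ 0.29  0.53 -2.3 ] T [-0.007  0.044  0.004] w 0.048 q6 [-0.6   0.52  2.04  0.    0.59 -1.59]
t 7.42 tcp [ 0.3988 -0.2146  0.0292] jaw 56.93 ydir [-0.  0. -1.] F [ 1.15  0.9  -0.94] T [-0.037 -0.015 -0.034] w 0.0483 q6 [-0.6   0.52  2.04  0.    0.59 -1.59]
```

View pics/s2c.png

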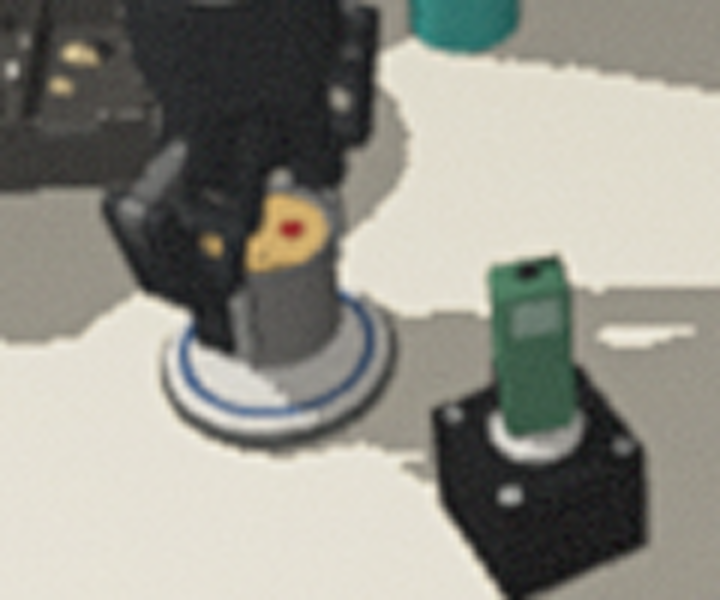

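View pics/t2.png

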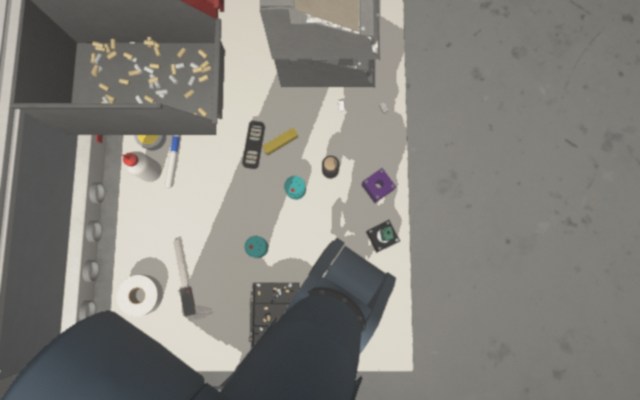

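Call:
drive_tool:
  steps:
    - {"translation":[0,0,-0.012],"rot":[0,0,0],"hand":-1}
    - {"translation":[0,0,-0.025],"rot":[0,0,0],"hand":-1}
    - {"translation":[0,0,-0.037],"rot":[0,0,0],"hand":-1}
    - {"translation":[0,0,-0.045],"rot":[0,0,0],"hand":-1}
    - {"translation":[0,0,-0.045],"rot":[0,0,0],"hand":-1}

```text
time: 8.05
eef_pos: [0.3982, -0.2151, 0.0202]
ee_rot: [0.622, -0.622, -0.337, 0.337]
contact_force: [-0.5, -0.7, -1.8]
gripper_width: 0.0483
```

```bash
python3 -c "
from h import *
st()
"
```

```text
t 8.05 tcp [ 0.3982 -0.2151  0.0202] jaw 56.87 ydir [-0.  0. -1.] F [-0.45 -0.69 -1.79] T [-0.006 -0.05  -0.015] w 0.0483 q6 [-0.6   0.54  2.04  0.    0.56 -1.59]
```

Call:
drive_tool:
  steps:
    - {"translation":[0,0,-0.003],"rot":[0,0,0],"hand":-1}
    - {"translation":[0,0,-0.006],"rot":[0,0,0],"hand":-1}
    - {"translation":[0,0,-0.009],"rot":[0,0,0],"hand":-1}
    - {"translation":[0,0,-0.009],"rot":[0,0,0],"hand":-1}

```text
time: 8.55
eef_pos: [0.3982, -0.2151, 0.0185]
ee_rot: [0.622, -0.622, -0.337, 0.337]
contact_force: [0.4, -0.9, -0.8]
gripper_width: 0.0481
```

```bash
python3 -c "
from h import *
st()
"
```

```text
t 8.55 tcp [ 0.3982 -0.2151  0.0185] jaw 56.88 ydir [-0.  0. -1.] F [ 0.42 -0.87 -0.82] T [-0.039 -0.014 -0.022] w 0.0481 q6 [-0.6   0.54  2.04 -0.    0.56 -1.59]
```

Call:
drive_tool:
  steps:
    - {"translation":[0,0,-0.003],"rot":[0,0,0],"hand":-1}
    - {"translation":[0,0,-0.005],"rot":[0,0,0],"hand":-1}
    - {"translation":[0,0,-0.005],"rot":[0,0,0],"hand":-1}

```text
time: 8.93
eef_pos: [0.3983, -0.2151, 0.0178]
ee_rot: [-0.622, 0.622, 0.337, -0.337]
contact_force: [-1.1, 2.3, 6.3]
gripper_width: 0.0482
```

```bash
python3 -c "
from h import *
st()
"
```

```text
t 8.93 tcp [ 0.3983 -0.2151  0.0178] jaw 56.88 ydir [ 0. -0. -1.] F [-1.05  2.3   6.33] T [ 0.114  0.235 -0.024] w 0.0482 q6 [-0.6   0.54  2.04 -0.    0.56 -1.59]
```

Call:
drive_tool:
  steps:
    - {"translation":[0,0,0],"rot":[0,0,0],"hand":0.25}
    - {"translation":[0,0,0],"rot":[0,0,0],"hand":0.4}
    - {"translation":[0,0,0],"rot":[0,0,0],"hand":0.7}
    - {"translation":[0,0,0],"rot":[0,0,0],"hand":1}
    - {"translation":[0,0,0],"rot":[0,0,0],"hand":1}
    - {"translation":[0,0,0],"rot":[0,0,0],"hand":1}
    - {"translation":[0,0,0.1],"rot":[0,0,0],"hand":1}
    - {"translation":[0,0,0.3],"rot":[0,0,0],"hand":1}
    - {"translation":[0,0,0.55],"rot":[0,0,0],"hand":1}
    - {"translation":[0,0,0.8],"rot":[0,0,0],"hand":1}

```text
time: 10.18
eef_pos: [0.398, -0.2149, 0.1791]
ee_rot: [0.622, -0.622, -0.337, 0.337]
contact_force: [0.9, -0.1, -0.2]
gripper_width: 0.0853
```

Call:
drive_tool:
  steps:
    - {"translation":[0.1,0.2,0.1],"rot":[0,0,0.02],"hand":1}
    - {"translation":[0.25,0.4,0.2],"rot":[0,0,0.04],"hand":1}
    - {"translation":[0.4,0.65,0.25],"rot":[0,0,0.06],"hand":1}
    - {"translation":[0.4,0.9,0.25],"rot":[0,0,0.09],"hand":1}
    - {"translation":[0.4,0.95,0.25],"rot":[0,0,0.122],"hand":1}

```text
time: 10.8
eef_pos: [0.4781, -0.0226, 0.2275]
ee_rot: [-0.452, 0.452, 0.544, -0.544]
contact_force: [0.0, -0.9, 0.0]
gripper_width: 0.0853
```

```bash
python3 -c "
from h import *
st()
snap('side','s3');snap('top','t3')
a=cv2.imread('pics/s3.png')[190:290,200:320]; cv2.imwrite('pics/s3c.png',cv2.resize(a,None,fx=6,fy=6,interpolation=cv2.INTER_CUBIC))
a=cv2.imread('pics/t3.png')[200:310,300:420]; cv2.imwrite('pics/t3c.png',cv2.resize(a,None,fx=5,fy=5,interpolation=cv2.INTER_CUBIC))
"
```

```text
t 10.8 tcp [ 0.4781 -0.0226  0.2275] jaw 100.49 ydir [-0.  0. -1.] F [ 0.01 -0.86  0.03] T [0.022 0.004 0.058] w 0.0853 q6 [-0.14  0.23  1.83  0.    1.08 -1.9 ]
```

View pics/s3c.png

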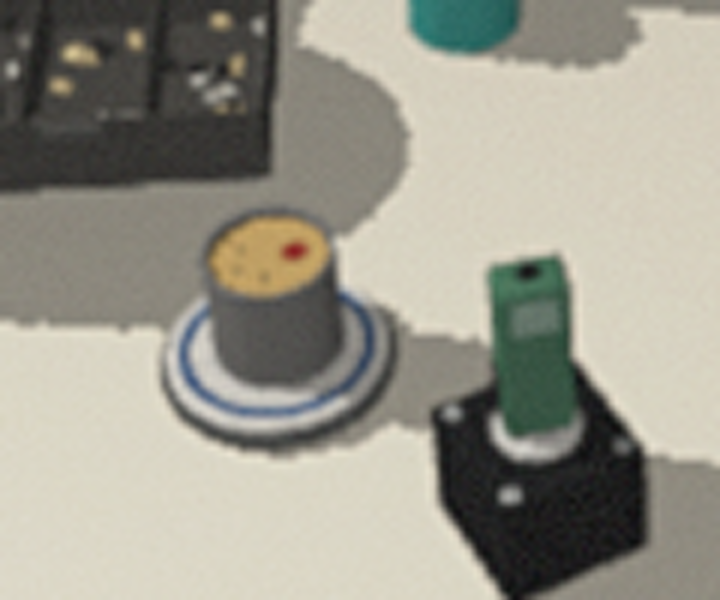

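View pics/t3c.png

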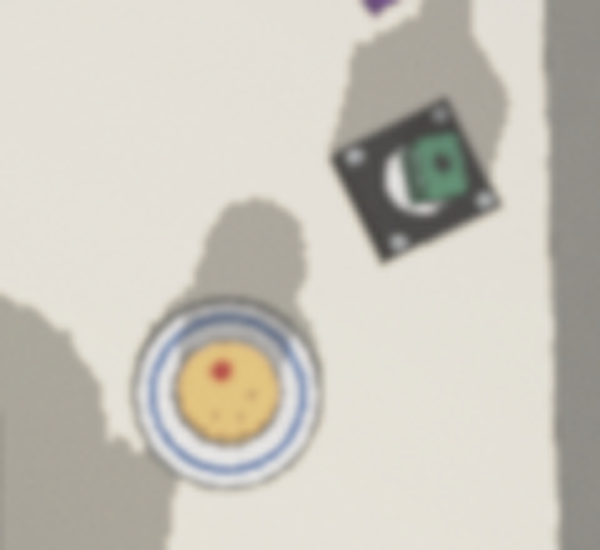

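```bash
python3 - <<'E'
from fit import *
H=masks({'top':'t3','side':'s3'})
def sel(n,b,f,z,nm,w=None):
    h=H[n][b[1]:b[3],b[0]:b[2]].astype(int); m=f(h)
    v,u=np.nonzero(m); ww=h[v,u,1].astype(float)
    u=u+b[0];v=v+b[1]
    W=np.array([unproj(n,a,c,z)[:2] for a,c in zip(u,v)])
    lo,hi=W.min(0),W.max(0)
    print(nm,n,len(u),'mean',W.mean(0).round(4),'mid',((lo+hi)/2).round(4),'size',(hi-lo).round(4),'px',u.mean(),v.mean()); return W
orange=lambda h:(h[...,0]>8)&(h[...,0]<28)&(h[...,1]>85)&(h[...,2]>110)
red=lambda h:((h[...,0]<10)|(h[...,0]>172))&(h[...,1]>110)
for n,b in(('top',(332,265,360,292)),('side',(233,224,258,243))):
    sel(n,b,lambda h:orange(h)|red(h),.056,'resin'); sel(n,b,red,.056,'dot')
for q in ((221,371),): print(unproj('top',q[0]/5+300-.4,q[1]/5+200-.4,.056))
for q in ((293.5,250.5),): print(unproj('side',q[0]/6+200-.4,q[1]/6+190-.4,.056))
# rim via crop: pot top z=.060
for q in ((228,390),): print('potctr top',unproj('top',q[0]/5+300-.4,q[1]/5+200-.4,.060))
E
python3 - <<'E'
from tfit import *
tester({'top':'t3','side':'s3'},[.496,-.304],{'top':(365,215,405,255),'side':(270,225,310,275)})
E
python3 -c "
import cv2
a=cv2.imread('pics/t3.png')[255:305,320:372]; cv2.imwrite('pics/t3d.png',cv2.resize(a,None,fx=11,fy=11,interpolation=cv2.INTER_CUBIC))"
```

```text
resin top 293 mean [ 0.3998 -0.215 ] mid [ 0.3999 -0.215 ] size [0.0396 0.0402] px 345.0 278.0
dot top 8 mean [ 0.4089 -0.2126] mid [ 0.4086 -0.2128] size [0.0044 0.0045] px 343.875 273.875
resin side 201 mean [ 0.3993 -0.2114] mid [ 0.3996 -0.2111] size [0.042  0.0397] px 244.37313432835822 232.0547263681592
dot side 7 mean [ 0.4079 -0.2102] mid [ 0.4083 -0.2104] size [0.0067 0.0036] px 248.28571428571428 231.42857142857142
[ 0.40905102 -0.21238787  0.056     ]
[ 0.40836856 -0.20998693  0.056     ]
potctr top [ 0.40072839 -0.21528565  0.06      ]
top 151
side 390
('top',) [[26.8196  0.4965 -0.3051 12.6319]
 [26.8863  0.4965 -0.3053 12.6337]
 [26.8863  0.4965 -0.3053 12.6941]]
('side',) [[ 51.9098   0.4956  -0.3031   7.1955]
 [ 51.9647   0.4957  -0.3026   7.5122]
 [ 51.9804   0.4956  -0.3035 186.7494]]
('top', 'side') [[ 84.149    0.4958  -0.3047 188.0499]
 [ 84.4667   0.4958  -0.3047   8.2429]
 [ 84.5333   0.4958  -0.3046 187.942 ]]
```

View pics/t3d.png

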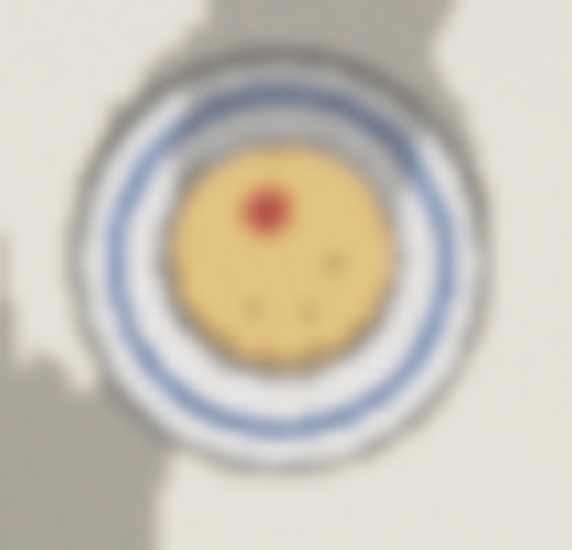

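Call:
drive_tool:
  steps:
    - {"translation":[0.02,-0.25,0],"rot":[0,0,0.002],"hand":1}
    - {"translation":[0.05,-0.5,0],"rot":[0,0,0.002],"hand":1}
    - {"translation":[0.07,-0.75,0],"rot":[0,0,0.002],"hand":1}
    - {"translation":[0.09,-1,0],"rot":[0,0,0.002],"hand":1}

```text
time: 11.4
eef_pos: [0.4958, -0.2277, 0.2275]
ee_rot: [0.453, -0.453, -0.543, 0.543]
contact_force: [1.3, 0.6, 0.5]
gripper_width: 0.0851
```

Call:
drive_tool:
  steps:
    - {"translation":[0,-0.25,0],"rot":[0,0,0],"hand":1}
    - {"translation":[0.001,-0.411,0],"rot":[0,0,0],"hand":1}
    - {"translation":[0.001,-0.411,-0.1],"rot":[0,0,0],"hand":1}
    - {"translation":[0.001,-0.411,-0.25],"rot":[0,0,0],"hand":1}
    - {"translation":[0.001,-0.411,-0.25],"rot":[0,0,0],"hand":1}

```text
time: 12.02
eef_pos: [0.495, -0.3075, 0.1757]
ee_rot: [0.454, -0.451, -0.543, 0.543]
contact_force: [-0.5, 0.7, 0.1]
gripper_width: 0.0856
```

```bash
python3 -c "
from h import *
st()
snap('side','s4')
a=cv2.imread('pics/s4.png')[170:290,220:360]; cv2.imwrite('pics/s4c.png',cv2.resize(a,None,fx=5,fy=5,interpolation=cv2.INTER_CUBIC))
"
```

```text
t 12.03 tcp [ 0.495  -0.3075  0.1757] jaw 100.41 ydir [-0.003  0.002 -1.   ] F [-0.52  0.73  0.12] T [ 0.039 -0.033 -0.034] w 0.0856 q6 [-0.64  0.47  1.62 -0.    1.06 -2.39]
```

View pics/s4c.png

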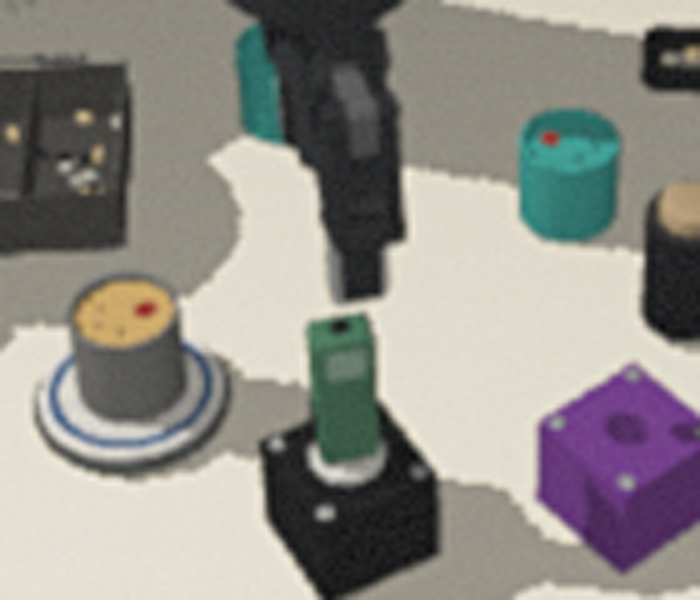

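Call:
drive_tool:
  steps:
    - {"translation":[0,0,-0.15],"rot":[0,0,0.002],"hand":1}
    - {"translation":[0,0,-0.15],"rot":[0,0,0.002],"hand":1}

```text
time: 12.32
eef_pos: [0.496, -0.3072, 0.1473]
ee_rot: [0.449, -0.448, -0.547, 0.547]
contact_force: [0.2, -0.1, 0.8]
gripper_width: 0.0855
```

```bash
python3 -c "
from h import *
st()
"
```

```text
t 12.32 tcp [ 0.496  -0.3072  0.1473] jaw 101.3 ydir [-0.001  0.001 -1.   ] F [ 0.23 -0.13  0.76] T [-0.043  0.002  0.   ] w 0.0855 q6 [-0.63  0.51  1.64 -0.    1.   -2.4 ]
```

Correct y by +2.4 mm, descend to z ≈ 0.073.

Call:
drive_tool:
  steps:
    - {"translation":[0,0.012,-0.1],"rot":[0,0,0],"hand":1}
    - {"translation":[0.001,0.012,-0.25],"rot":[0,0,0],"hand":1}
    - {"translation":[0.001,0.012,-0.37],"rot":[0,0,0],"hand":1}
    - {"translation":[0.001,0.012,-0.37],"rot":[0,0,0],"hand":1}
    - {"translation":[0.001,0.012,-0.37],"rot":[0,0,0],"hand":1}

```text
time: 12.95
eef_pos: [0.4975, -0.3056, 0.0754]
ee_rot: [-0.447, 0.449, 0.547, -0.547]
contact_force: [0.1, -0.4, -0.1]
gripper_width: 0.0852
```

```bash
python3 -c "
from h import *
st()
snap('side','s5')
a=cv2.imread('pics/s5.png')[170:290,220:360]; cv2.imwrite('pics/s5c.png',cv2.resize(a,None,fx=5,fy=5,interpolation=cv2.INTER_CUBIC))
"
```

```text
t 12.95 tcp [ 0.4975 -0.3056  0.0754] jaw 101.37 ydir [ 0.002 -0.001 -1.   ] F [ 0.08 -0.43 -0.14] T [-0.04   0.054  0.015] w 0.0852 q6 [-0.63  0.61  1.68 -0.    0.85 -2.4 ]
```

View pics/s5c.png

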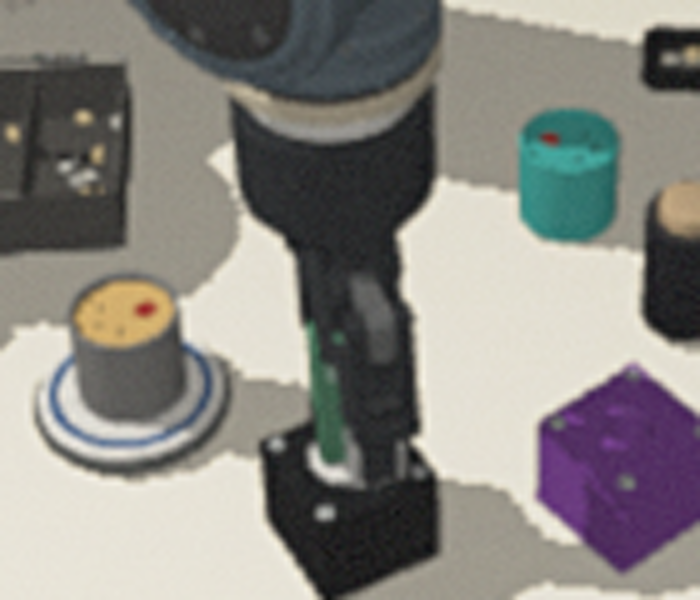

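Call:
drive_tool:
  steps:
    - {"translation":[-0.003,0,0],"rot":[0,0,0],"hand":0.2}
    - {"translation":[-0.003,0,0],"rot":[0,0,0],"hand":-0.2}
    - {"translation":[-0.003,0,0],"rot":[0,0,0],"hand":-0.4}
    - {"translation":[-0.003,0,0],"rot":[0,0,0],"hand":-0.5}
    - {"translation":[-0.003,0,0],"rot":[0,0,0],"hand":-0.6}
    - {"translation":[-0.003,0,0],"rot":[0,0,0],"hand":-1}
    - {"translation":[-0.003,0,0],"rot":[0,0,0],"hand":-1}
    - {"translation":[-0.003,0,0],"rot":[0,0,0],"hand":-1}

```text
time: 14.0
eef_pos: [0.4961, -0.3049, 0.0735]
ee_rot: [-0.448, 0.448, 0.547, -0.547]
contact_force: [-1.8, 1.0, 2.9]
gripper_width: 0.0175
```

```bash
python3 -c "
from h import *
st()
"
```

```text
t 14.0 tcp [ 0.4961 -0.3049  0.0735] jaw 101.41 ydir [-0.  0. -1.] F [-1.77  0.96  2.88] T [ 0.172  0.157 -0.031] w 0.0175 q6 [-0.63  0.61  1.68  0.    0.85 -2.4 ]
```

Call:
drive_tool:
  steps:
    - {"translation":[0,0,0.05],"rot":[0,0,0],"hand":-1}
    - {"translation":[0,0,0.12],"rot":[0,0,0],"hand":-1}
    - {"translation":[0,0,0.2],"rot":[0,0,0],"hand":-1}
    - {"translation":[0,0,0.3],"rot":[0,0,0],"hand":-1}
    - {"translation":[0,0,0.4],"rot":[0,0,0],"hand":-1}
    - {"translation":[0,0,0.45],"rot":[0,0,0],"hand":-1}
    - {"translation":[0,0,0.45],"rot":[0,0,0],"hand":-1}

```text
time: 14.88
eef_pos: [0.4963, -0.3051, 0.1643]
ee_rot: [-0.447, 0.448, 0.547, -0.547]
contact_force: [-0.3, 0.4, -2.0]
gripper_width: 0.0176
```

```bash
python3 -c "
from h import *
st()
snap('side','s6');snap('top','t6')
a=cv2.imread('pics/s6.png')[150:290,220:360]; cv2.imwrite('pics/s6c.png',cv2.resize(a,None,fx=4.2,fy=4.2,interpolation=cv2.INTER_CUBIC))
"
```

```text
t 14.88 tcp [ 0.4963 -0.3051  0.1643] jaw 101.41 ydir [ 0.001 -0.001 -1.   ] F [-0.28  0.41 -2.03] T [-0.048  0.035 -0.027] w 0.0176 q6 [-0.63  0.48  1.63 -0.    1.03 -2.4 ]
```

View pics/s6c.png

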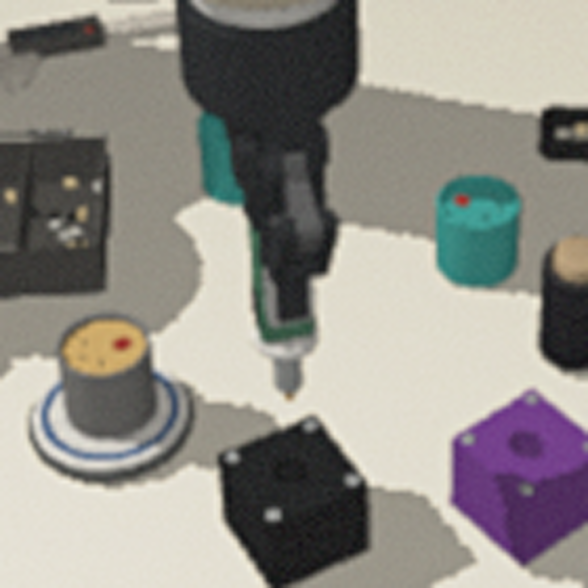

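```bash
python3 -c "
from h import *
b=np.array((.4963,-.305,.1008))
for dz in (0,.01,.04,.046,.116): print(dz,(proj('side',b+[0,0,dz])-[220,150]+.4)*4.2)
a=cv2.imread('pics/s6.png')[222:250,275:305]; cv2.imwrite('pics/s6d.png',cv2.resize(a,None,fx=18,fy=18,interpolation=cv2.INTER_CUBIC))
for X in (b,b+[0,0,.01],b+[0,0,.04]): print((proj('side',X)-[275,222]+.5)*18)
"
```

```text
0 [289.51543853 401.55386328]
0.01 [288.66898044 386.75775618]
0.04 [286.05933403 341.14107577]
0.046 [285.52435153 331.78956929]
0.116 [278.9365086  216.63392071]
[252.58045082 426.74512835]
[248.95277332 363.33324077]
[237.7685744  167.83318188]
```

View pics/s6d.png

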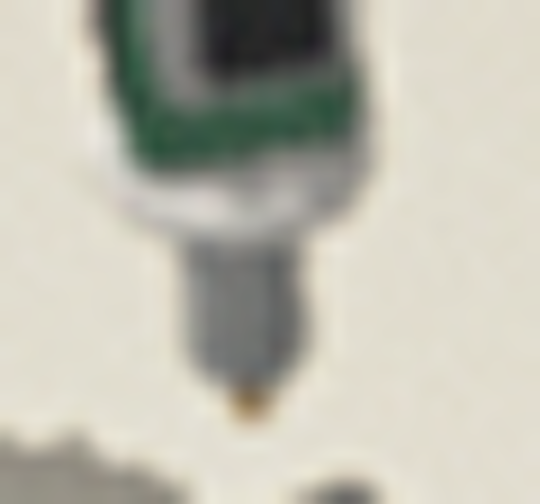

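```bash
python3 -c "
from h import *
t=unproj('side',288.4,244.7,.1008); print(t, np.array([.4082,-.2101])-t[:2])
d=np.array([.409,-.2125]);print(d-[.4963,-.305])
"
```

```text
[ 0.49607696 -0.30353877  0.1008    ] [-0.08787696  0.09343877]
[-0.0873  0.0925]
```

Call:
drive_tool:
  steps:
    - {"translation":[-0.1,0.1,0],"rot":[0,0,0],"hand":-1}
    - {"translation":[-0.22,0.23,0],"rot":[0,0,0],"hand":-1}
    - {"translation":[-0.34,0.36,0],"rot":[0,0,0],"hand":-1}
    - {"translation":[-0.42,0.44,0],"rot":[0,0,0],"hand":-1}
    - {"translation":[-0.438,0.464,0],"rot":[0,0,0],"hand":-1}
    - {"translation":[-0.438,0.464,-0.06],"rot":[0,0,0],"hand":-1}
    - {"translation":[-0.438,0.464,-0.13],"rot":[0,0,0],"hand":-1}
    - {"translation":[-0.438,0.464,-0.15],"rot":[0,0,0],"hand":-1}
    - {"translation":[-0.438,0.464,-0.15],"rot":[0,0,0],"hand":-1}
    - {"translation":[-0.438,0.464,-0.15],"rot":[0,0,0],"hand":-1}

```text
time: 16.23
eef_pos: [0.4087, -0.2123, 0.1337]
ee_rot: [-0.448, 0.448, 0.547, -0.547]
contact_force: [0.0, 0.3, -1.9]
gripper_width: 0.0169
```

```bash
python3 -c "
from h import *
st()
snap('side','s7')
s=st()
a=cv2.imread('pics/s7.png')[200:260,220:280]; cv2.imwrite('pics/s7c.png',cv2.resize(a,None,fx=10,fy=10,interpolation=cv2.INTER_CUBIC))
b=s['eef_pos']-[0,0,.0635]
print(b,(proj('side',b)-[220,200]+.5)*10,(proj('side',[.4082,-.2101,.056])-[220,200]+.5)*10)
"
```

```text
t 16.23 tcp [ 0.4087 -0.2123  0.1337] jaw 101.4 ydir [ 0. -0. -1.] F [ 0.03  0.34 -1.92] T [ 0.008 -0.014 -0.016] w 0.0169 q6 [-0.58  0.33  1.97 -0.    0.84 -2.35]
t 16.27 tcp [ 0.4087 -0.2123  0.1337] jaw 101.4 ydir [ 0. -0. -1.] F [-0.68 -1.39 -0.97] T [-0.007  0.042 -0.032] w 0.0171 q6 [-0.58  0.33  1.97  0.    0.84 -2.35]
[ 0.40866392 -0.2122924   0.07023689] [285.00266849 278.72641808] [289.38519552 318.89275318]
```

View pics/s7c.png

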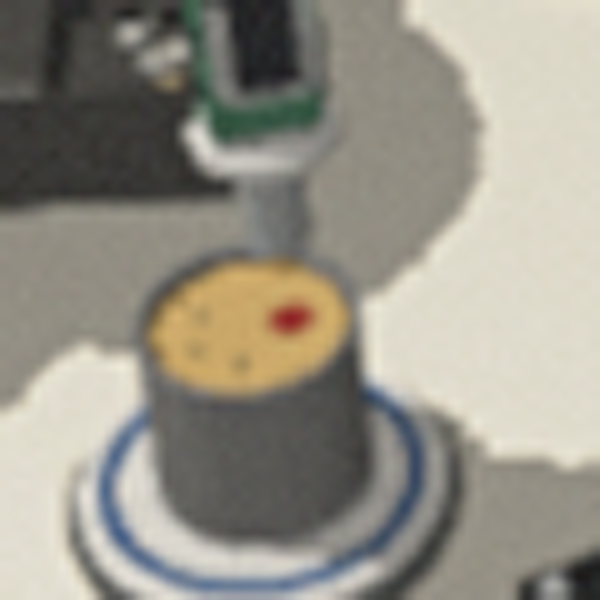

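```bash
python3 -c "
from h import *
print((proj('side',[.4083,-.2101,.0702])-[220,200]+.5)*10,(proj('side',[.4083,-.2101,.0802])-[220,200]+.5)*10,(proj('side',[.4083,-.2101,.1102])-[220,200]+.5)*10)
a=cv2.imread('pics/s7.png')[215:240,235:265]; cv2.imwrite('pics/s7d.png',cv2.resize(a,None,fx=20,fy=20,interpolation=cv2.INTER_CUBIC))
"
```

```text
[283.72937721 272.15964575] [279.3631226  238.77312564] [265.93321728 136.08149556]
```

View pics/s7d.png

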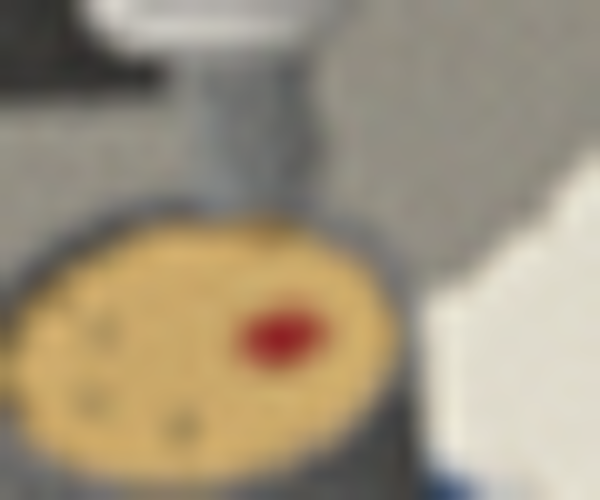

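Call:
drive_tool:
  steps:
    - {"translation":[0,0,-0.015],"rot":[0,0,0],"hand":-1}
    - {"translation":[0,0,-0.03],"rot":[0,0,0],"hand":-1}
    - {"translation":[0,0,-0.045],"rot":[0,0,0],"hand":-1}
    - {"translation":[0,0,-0.055],"rot":[0,0,0],"hand":-1}
    - {"translation":[0,0,-0.06],"rot":[0,0,0],"hand":-1}
    - {"translation":[0,0,-0.06],"rot":[0,0,0],"hand":-1}
    - {"translation":[0,0,-0.06],"rot":[0,0,0],"hand":-1}

```text
time: 17.15
eef_pos: [0.4085, -0.2121, 0.1216]
ee_rot: [0.448, -0.448, -0.547, 0.547]
contact_force: [-0.4, -0.5, -1.6]
gripper_width: 0.0176
```

```bash
python3 -c "
from h import *
st()
snap('side','s8')
st()
a=cv2.imread('pics/s8.png')[215:240,235:265]; cv2.imwrite('pics/s8d.png',cv2.resize(a,None,fx=20,fy=20,interpolation=cv2.INTER_CUBIC))
"
```

```text
t 17.15 tcp [ 0.4085 -0.2121  0.1216] jaw 101.41 ydir [ 0. -0. -1.] F [-0.39 -0.45 -1.6 ] T [-0.025  0.012  0.022] w 0.0176 q6 [-0.58  0.35  1.98 -0.    0.81 -2.35]
t 17.2 tcp [ 0.4085 -0.2121  0.1216] jaw 101.41 ydir [ 0. -0. -1.] F [-0.06 -0.35 -1.8 ] T [-0.021 -0.003 -0.011] w 0.0173 q6 [-0.58  0.35  1.98 -0.    0.81 -2.35]
```

View pics/s8d.png

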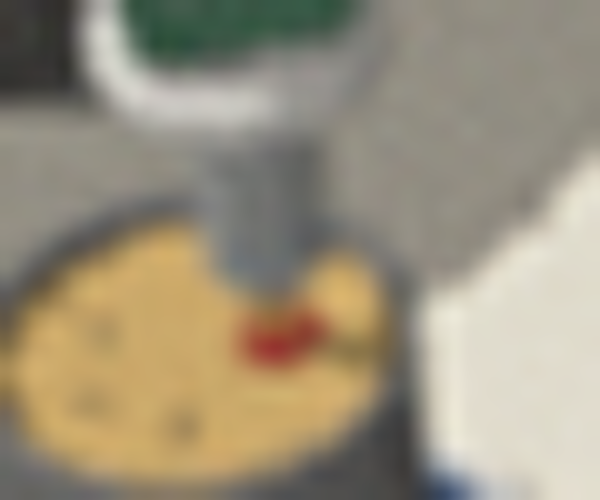

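Call:
drive_tool:
  steps:
    - {"translation":[0.002,-0.001,-0.004],"rot":[0,0,0],"hand":-1}
    - {"translation":[0.002,-0.001,-0.008],"rot":[0,0,0],"hand":-1}
    - {"translation":[0.002,-0.001,-0.012],"rot":[0,0,0],"hand":-1}
    - {"translation":[0.002,-0.001,-0.017],"rot":[0,0,0],"hand":-1}
    - {"translation":[0.002,-0.001,-0.017],"rot":[0,0,0],"hand":-1}

```text
time: 17.82
eef_pos: [0.4089, -0.2123, 0.1181]
ee_rot: [-0.448, 0.448, 0.547, -0.547]
contact_force: [1.2, -0.1, -0.2]
gripper_width: 0.0174
```

```bash
python3 -c "
from h import *
st()
snap('side','s9')
st()
snap('side','s9b')
st()
"
```

```text
t 17.82 tcp [ 0.4089 -0.2123  0.1181] jaw 101.4 ydir [ 0. -0. -1.] F [ 1.24 -0.08 -0.18] T [0.032 0.011 0.021] w 0.0174 q6 [-0.58  0.36  1.98 -0.    0.81 -2.35]
t 17.88 tcp [ 0.4089 -0.2123  0.1181] jaw 101.4 ydir [ 0. -0. -1.] F [-0.23 -0.69  1.1 ] T [ 0.046  0.019 -0.076] w 0.017 q6 [-0.58  0.36  1.98 -0.    0.81 -2.35]
t 17.93 tcp [ 0.4089 -0.2123  0.1181] jaw 101.4 ydir [ 0. -0. -1.] F [ 0.06  0.79 -0.08] T [ 0.039 -0.011 -0.048] w 0.0175 q6 [-0.58  0.36  1.98 -0.    0.81 -2.35]
```

Call:
drive_tool:
  steps:
    - {"translation":[0,0,-0.003],"rot":[0,0,0],"hand":-1}
    - {"translation":[0,0,-0.006],"rot":[0,0,0],"hand":-1}
    - {"translation":[0,0,-0.009],"rot":[0,0,0],"hand":-1}
    - {"translation":[0,0,-0.0125],"rot":[0,0,0],"hand":-1}
    - {"translation":[0,0,-0.0125],"rot":[0,0,0],"hand":-1}
    - {"translation":[0,0,-0.0125],"rot":[0,0,0],"hand":-1}

```text
time: 18.68
eef_pos: [0.4089, -0.2123, 0.1156]
ee_rot: [0.448, -0.448, -0.547, 0.547]
contact_force: [0.7, 0.8, 1.7]
gripper_width: 0.0172
```

```bash
python3 -c "
from h import *
f=[]
for i in range(6):
    s=ctrl.get_state(); f.append(s['contact_force'][2]); snap('top' if i>4 else 'side','s10_%d'%i)
print(np.round(f,2),np.mean(f)); st()
a=cv2.imread('pics/s10_0.png')[205:240,230:270]; cv2.imwrite('pics/s10d.png',cv2.resize(a,None,fx=16,fy=16,interpolation=cv2.INTER_CUBIC))
"
```

```text
[1.68 2.75 1.51 1.7  0.34 1.6 ] 1.5969748247576068
t 18.98 tcp [ 0.4089 -0.2123  0.1156] jaw 101.4 ydir [ 0. -0. -1.] F [ 0.51 -0.2   2.22] T [0.002 0.004 0.004] w 0.0175 q6 [-0.58  0.36  1.98  0.    0.8  -2.35]
```

View pics/s10d.png

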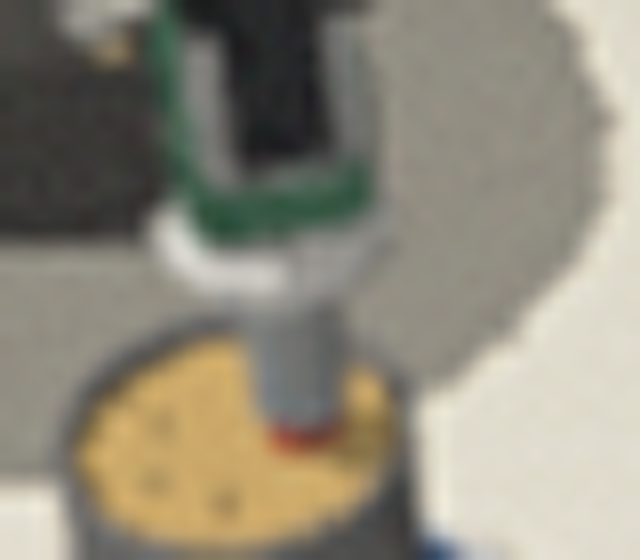

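View pics/s10_0.png

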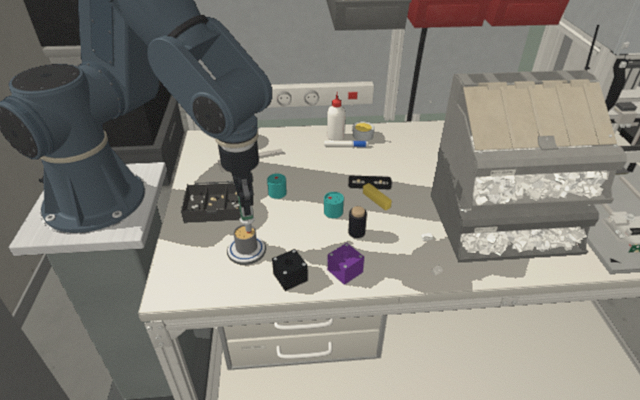

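```bash
python3 -c "
from h import *
print(ctrl.job_done()); st()"
```

```text
the job is handed in; nothing more can be done
None
the job is handed in; nothing more can be done
```

I put the pot on the test base and let go of it. I then took the tester out of its stand and held its tip on the red dot, and handed the job in at about 19 s with the tester still held there.

- **Pot:** It stands upright inside the blue ring, but the cameras put it about 2 mm off the ring's centre. The gripper shifted the pot about that much as it closed. I left it, since the gap to the ring is 8 mm all round.
- **Tip on the dot:** In the last side picture the tip is on the dot, within about 1 mm of its centre. The side camera reads about 2 mm off from the top camera in y, so I worked from the distance between tester and dot in each camera; the two agreed to about 1 mm.
- **Pressure:** The tool height gives about 3.9 mm of tip travel. The force is about 3 N after taking off the tester's weight, averaged from readings that vary by about ±1 N. Both mean about half travel.
- **Upright:** The tool axis is vertical to within the sensor's resolution.
- **Roll and key case:** Both were where they started in the last side picture. No contact force above about 10 N was reported at any check.

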